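Shut the hot bun warmer's roof vent with the hook pole

ROBOT

A 6-joint arm with a two-finger parallel gripper is mounted at the origin on the work surface. World frame = base frame: x ahead of the robot, y to its left, z up, the work surface at z = 0. Lengths are in m, angles in rad, forces in N, time in s.
With the tool pointing down it reaches from about 0.35 to 0.975 m from the base axis. Payload 4.9 kg.
Tool frame: the origin (TCP) lies between the finger pads; the fingertips stand 17 mm ahead of it and the grasp point (between the pads) lies 2 mm behind it (manip.nose_length is the distance from the TCP to the fingertips, in m); z points along the fingers, y is the line along which they close (so a half turn about z gives the same grasp; the last joint's range is limited). The gripper opens to 85 mm and grips with 20 to 120 N. Pads are 22 mm wide; open, the fingers measure 114 mm over their backs; the gripper's body (76 mm by 85 mm) begins 54 mm behind the grasp point. The pads swing forward as they close: fully open they stand 13 mm farther back than shut.
Start: joints at [0.993, 0.053, 1.613, -0, 1.476, -0.119], TCP at [0.277, 0.56, 0.248] pointing down, gripper open.
Joint ranges: [-3.01, 3.01], [-1.01, 2.22], [0.06, 2.58], [-1.02, 4.17], [0.09, 2.62], [-3.14, 3.14]. Speed limits (rad/s): [2.57, 2.57, 3.14, 3.14, 3.14, 3.14].

INTERFACE

Orientations are given as a unit quaternion [w, x, y, z].
In Python, from plant import manip gives the robot as it stands. The module is installed in compiled form; this text tells all that it offers.
- The arm moves only by the tool apply_moves, never from a script. Its argument "moves" is a list of rows, each a list of 3 entries, a list of its own where there are three numbers: the turn, a rotation vector about the tool's x, y, z in rad, then the shift along the tool's x, y, z in cm, then the closure, from -1 (fully open) to 1 (shut), so that 0 is half open. A call has 1 to 20 rows; each row is the pose to reach, as a shift and turn from the pose commanded when the call began, along the tool's axes at that moment; what a row does not reach only later rows make up. A row lasts 1/10 s, in which the tool goes at most 50 mm and 8.59 degrees, less where a joint would pass 70% of its speed; a pose out of reach is approached as far as the arm can. A call with a gripper value outside its range is refused whole. The fingers move at their own pace and stop on an object; the grip force is fixed at half the most. Time passes only in rows, so rows that repeat a pose let the fingers close. It gives the time, the measured TCP pose, the force, the opening and the grip force at its end, in the units of the state.
- manip.state(): the state, without advancing time (a new reading comes with each control period).
- manip.grab_frame(name): name is "scene" or "top" or "wrist"; returns a dict with "image" (384x512x3 uint8, red, green, blue), "K" (3x3 intrinsics, pixels), "rvec" (rotation vector, rad) and "tvec" (3), from world to camera coordinates, as OpenCV has them. Camera axes: x right, y down, z forward; pixel columns grow to the right and rows downward; lengths in m; the calibration is good to about 2 mm. A picture is of the moment at which its call begins. There is no depth.
- manip.job_done(): hands the job in; it is judged then, once.
Trained networks look in a picture, given as the dict that the camera call returned (one of the last four; its "shot" number tells which), for a name from the list of things; names that differ only in an ending like _2 or _b are one class to them, and where a whole thing is asked for, a point or a joint stands for the part that bears it (a point fixed in the world has none). Each returns a list of dicts, best first, with "score" (0 to 1); they miss things now and then, are a little off and sometimes report something else, mostly with a low value. They report only what shows in the picture. A call takes as long as a camera call. They do not tell look-alikes from the thing itself.
- manip.look_for(picture, label): "location" ([x, y, z] in m, in the coordinates of the camera as it stood for that picture, good to about 4 mm: the middle of the surface that is visible of it).
- manip.silhouettes(picture, label): "pixels" (384x512 bool, what is visible of it).
- manip.spot_point(picture, label): "location" ([x, y, z] in m, in the coordinates of the camera as it stood for that picture, good to about 4 mm: a listed point, or the origin of a listed thing).
The state is a dict: "time": time; "joint_pos": joint angles; "joint_vel": joint speeds; "joint_efforts": joint torques, N m; "tool_pos": TCP position; "tool_rot": TCP orientation; "contact_force": force on the tool from outside, world axes, zero at the start; "ft_torque": the same for the moment, N m; "gripper_width": opening from 0.0 (shut) to 1.0 (fully open); "grasp_force": force on a finger pad.
Only numpy, scipy, OpenCV 4.12 (cv2) and the standard library are available. Lean on these libraries where they do the work, as an engineer would, in place of code of your own. Each camera call takes 0.05 s, during which the arm holds its last target. There are 200 camera calls.

TASK

The sprung vent flap on top of the hot bun warmer stands open. Pick up the short hook pole from the wooden board, put its hook through the ring eye on the flap's edge and swing the flap down until its catch snaps and it stays fully shut; then unhook the pole, lay it back down on the board and let go. The warmer is hot, so only the pole may touch it, do not force the flap, and leave the other things on the table where they are.

Things in the scene. Friction and masses are not known exactly. Their poses are not given: they have to be found in the camera images.
- warmer: Fixed steel bun warmer, a box 320 (x) x 300 (y) x 120 mm high; origin at the centre of its underside, front faces its own -x (to the robot). On its roof a vent collar 40 mm high (x -87 to +57, y +-86 mm), covered by the flap when shut. Before the collar a spring catch on a dark bracket (x -98 to -120, y +58 to +82 mm, up to 181 mm above the table).
- flap (a joint): Angle of the steel vent flap (plate 150 x 166 x 8 mm), rad: 0 = fully shut and level, 1.1 = fully open. A spring always pushes it open (1.5 to 2.5 N felt at the eye); over the last 0.12 rad its rolled front edge must also be pushed past the roller of the spring catch (about 4 to 6 N more at the eye), which then holds it shut at 0. Let go before that, it swings open again.
- hinge (a point): Middle of the flap's hinge line, 60 mm behind the warmer's origin (its +x) and 162 mm above the table. The hinge line runs along the warmer's y.
- eye (a point): Centre of the steel ring eye that sticks out in the flap's plane beyond the middle of its free edge, 178 mm from the hinge line (and 4 mm above it when shut). The hole runs along the hinge line (warmer's y): inner diameter 34 mm, ring bar 6 mm thick. The eye is about 320 mm above the table when open and 166 mm when shut. Its axes turn with the flap; y is the axis of the hole.
- pole: Hook pole, 200 mm long, 0.12 to 0.18 kg. Dark wooden handle 120 (x) x 24 wide (y) x 36 mm high (z); origin at the centre of the handle's underside, balance point about 20 mm ahead. From the handle's front (x 60) a 9 mm steel rod runs along +x, 18 mm above the underside, to x 135 mm, and turns squarely to the pole's left (+y) into the hook pin. It lies on its handle, rod and pin level.
- pin (a point): Point on the axis of the straight hook pin (9 mm thick), 26 mm from the rod's axis (pole frame: x 135, y 26, z 18 mm); the pin ends 52 mm from the rod's axis. Pressing with the hook makes the pole tip in a grip that is weak or far back; a firm grip on the front end of the handle holds best.
- board: Wooden board, 340 (x) x 220 (y) x 12 mm thick, fixed; origin at the centre of its underside. The pole lies on its left half (+y), a spatula on its right half.
- spatula: Spatula 240 mm long lying along x on the board, a bystander; leave it.
- bowl: White bowl, 116 mm across, 60 mm high, a bystander; origin under its centre.
- mug: Steel mug, 76 mm across, 70 mm high, a bystander; origin under its centre.
- jar: Glass jar, 72 mm across, 100 mm high, a bystander; origin under its centre.
- cutter: Steel ring cutter, 90 mm across, 45 mm high, a bystander.
- plate: White plate, 140 mm across, 20 mm high, a bystander at the left.
- scraper: White dough scraper, 120 x 80 x 12 mm, a bystander lying flat between board and robot.
There are look-alikes about, which are no part of the job. There is more than one size of the pole; the one meant has the size given above.

How it is judged:
On the way, in this order (a step that is already met when the one before it is completed fails the run):
1. the pole's hook pin is through the ring eye of the open flap (distance between pin and eye below 0.026 m and value of joint flap above 0.6 rad), for 0.1 s.
2. the flap is swung well down with the hook still in the eye (distance between pin and eye below 0.034 m and value of joint flap below 0.35 rad), for 0.05 s.
3. the flap is snapped fully shut (value of joint flap below 0.035 rad), for 0.2 s.
At the end, for the whole second after the job is handed in: The flap is shut and held by its catch (joint below 0.035 rad), and the pole lies at rest on the board: level within 0.2 rad, the centre of its handle over the board and less than 55 mm above the board's underside (value of joint flap below 0.035 rad and z of pole in the frame of board between 0 and 0.055 m and x of pole in the frame of board between -0.17 and 0.17 m and y of pole in the frame of board between -0.11 and 0.11 m and angle between pole's own x axis and vertical between 1.37 and 1.77 rad and linear speed of pole below 0.02 m/s); the robot touches nothing.
It fails at once if the gripper or arm touches the hot warmer or its flap (contact force between any of the fingers, the arm and warmer above 1 N).
It fails at once if the flap or warmer is forced with the pole (over 25 N) (contact force between pole and warmer above 25 N).
It fails at once if a bystander is moved by more than 40 mm (distance of any of spatula, bowl, mug, jar, cutter, plate, scraper from where it was at the start of the episode above 0.04 m).
It also fails if it takes over 64 s, if anything falls off the work surface, if the arm or the gripper's body presses on something with over 40 N, if the wrist force passes 120 N, or if a joint passes its speed limit or range.

## Working session

There is one attempt and no reset: what is moved stays moved. The work goes in short steps, Python scripts to look and compute and a tool call to move; the robot and the scene stay as the last step left them, time stands still between calls to the robot, and variables do not carry over. Pictures are saved under pics/ and viewed, at most 10 in all, crops included, and the job is handed in when it is done.

Besides the shell and the picture viewer there is one more tool, called as name(argument=value, ...) on one line, values as JSON. apply_moves: Moves the arm, as the interface text tells. Its arguments: {"type":"object","properties":{"moves":{"type":"array"}},"required":["moves"]}

```bash
mkdir -p pics; cat > h.py <<'E'
import numpy as np, cv2
from plant import manip
from scipy.spatial.transform import Rotation as R
def w(p,loc):
    Rm=cv2.Rodrigues(np.array(p["rvec"],float))[0]; return Rm.T@(np.array(loc,float)-np.array(p["tvec"],float).ravel())
def px(p,X):
    return cv2.projectPoints(np.array(X,float).reshape(-1,3),np.array(p["rvec"],float),np.array(p["tvec"],float),np.array(p["K"],float),None)[0].reshape(-1,2)
def plane(p,uv,z):
    Rm=cv2.Rodrigues(np.array(p["rvec"],float))[0]; c=-Rm.T@np.array(p["tvec"],float).ravel()
    d=Rm.T@np.linalg.inv(p["K"])@np.array([uv[0],uv[1],1.]); return c+d*(z-c[2])/d[2]
def save(p,n,crop=None,f=1):
    im=p["image"][:,:,::-1]
    if crop: im=im[crop[1]:crop[3],crop[0]:crop[2]]
    cv2.imwrite(n,cv2.resize(im,None,fx=f,fy=f,interpolation=cv2.INTER_CUBIC))
E
python3 - <<'E'
from h import *
np.set_printoptions(precision=3,suppress=True)
a=manip.grab_frame("scene");b=manip.grab_frame("top")
im=np.hstack([a["image"],b["image"]])[:,:,::-1]
cv2.imwrite("pics/a.png",cv2.resize(np.vstack([a["image"],b["image"]])[:,:,::-1],(400*1,600)))
save(a,"pics/scene.png",None,1.5);save(b,"pics/top.png",None,1.5)
for n,p in(("scene",a),("top",b)):
  for l in["pole","pin","eye","hinge","warmer","board","flap","bowl","mug","jar","spatula","cutter","scraper"]:
    for r in manip.spot_point(p,l)[:4]:
      X=w(p,r["location"]);print(n,l,round(r["score"],2),X,px(p,X)[0].round())
print(manip.state(), manip.nose_length)
E
```

```text
scene pole 0.76 [ 0.165 -0.358 -0.004] [106. 213.]
scene pole 0.42 [0.383 0.027 0.   ] [240. 203.]
scene pole 0.31 [ 0.48  -0.316  0.002] [159. 278.]
scene pin 0.74 [ 0.531 -0.237  0.027] [191. 273.]
scene pin 0.49 [ 0.26  -0.344  0.012] [120. 228.]
scene eye 0.91 [0.665 0.127 0.317] [335. 182.]
scene eye 0.61 [0.395 0.202 0.002] [285. 182.]
scene hinge 0.6 [0.738 0.139 0.16 ] [347. 236.]
scene hinge 0.52 [0.602 0.442 0.   ] [378. 190.]
scene hinge 0.27 [ 0.481 -0.32  -0.001] [158. 279.]
scene warmer 0.63 [0.679 0.124 0.005] [321. 252.]
scene warmer 0.31 [ 0.375 -0.121 -0.001] [200. 222.]
scene board 0.65 [ 0.481 -0.317  0.001] [159. 279.]Traceback (most recent call last):
  File "<stdin>", line 9, in <module>
ValueError: it knows: board, bowl, cutter, eye, hinge, jar, mug, pin, plate, pole, scraper, spatula, warmer
```

```bash
python3 - <<'E'
from h import *
np.set_printoptions(precision=3,suppress=True)
a=manip.grab_frame("scene");b=manip.grab_frame("top")
save(a,"pics/scene.png",None,1.5);save(b,"pics/top.png",None,1.5)
for n,p in(("scene",a),("top",b)):
  for l in["pole","pin","eye","hinge","warmer","board","bowl","mug","jar","spatula","cutter","scraper"]:
    for r in manip.spot_point(p,l)[:3]:
      if r["score"]>.4:
        X=w(p,r["location"]);print(n,l,round(r["score"],2),X,px(p,X)[0].round())
print(manip.state(), manip.nose_length)
E
```

```text
scene pole 0.84 [ 0.397 -0.284  0.015] [156. 250.]
scene pole 0.44 [ 0.162 -0.359 -0.002] [105. 212.]
scene pin 0.93 [ 0.529 -0.237  0.028] [190. 273.]
scene pin 0.47 [ 0.261 -0.345  0.012] [119. 228.]
scene pin 0.41 [ 0.482 -0.395  0.011] [133. 292.]
scene eye 0.63 [0.666 0.127 0.321] [335. 181.]
scene hinge 0.85 [0.737 0.136 0.161] [346. 236.]
scene warmer 0.57 [0.682 0.127 0.002] [322. 253.]
scene board 0.57 [ 0.48 -0.32  0.  ] [158. 279.]
scene mug 0.78 [0.397 0.206 0.   ] [286. 182.]
scene jar 0.73 [ 0.603  0.443 -0.003] [378. 191.]
scene jar 0.57 [0.397 0.205 0.   ] [286. 182.]
scene spatula 0.58 [ 0.484 -0.395  0.017] [133. 291.]
scene spatula 0.46 [0.739 0.137 0.162] [347. 236.]
scene cutter 0.75 [0.465 0.433 0.001] [348. 166.]
scene scraper 0.74 [ 0.377 -0.124 -0.002] [200. 223.]
top pole 0.64 [ 0.4   -0.284  0.009] [347. 218.]
top pole 0.63 [ 0.164 -0.353  0.004] [376. 294.]
top pin 0.82 [ 0.531 -0.239  0.035] [332. 177.]
top pin 0.52 [ 0.256 -0.348  0.011] [372. 263.]
top eye 0.59 [0.663 0.122 0.321] [210. 102.]
top hinge 0.92 [0.743 0.14  0.156] [209. 102.]
top hinge 0.73
[... 256 characters left out ...]
0.   ] [124. 163.]
top jar 0.68 [0.665 0.122 0.324] [210. 101.]
top spatula 0.65 [ 0.482 -0.401  0.011] [381. 192.]
top cutter 0.74 [0.468 0.429 0.003] [125. 204.]
top scraper 0.77 [ 0.376 -0.117 -0.003] [295. 228.]
{'time': 1.7, 'joint_pos': array([ 0.993,  0.053,  1.613, -0.   ,  1.476, -0.119]), 'joint_vel': array([ 0.001, -0.002, -0.   ,  0.002,  0.001,  0.002]), 'joint_efforts': array([ -0.   , -39.367, -37.046,  -0.   ,   0.   ,   0.   ]), 'tool_pos': array([0.277, 0.56 , 0.248]), 'tool_rot': array([-0.   ,  0.227,  0.974, -0.   ]), 'contact_force': array([0.051, 0.727, 0.103]), 'ft_torque': array([-0.059, -0.023, -0.027]), 'grasp_force': 0.0, 'gripper_width': 0.9983597691959755} 0.017
```

View pics/scene.png

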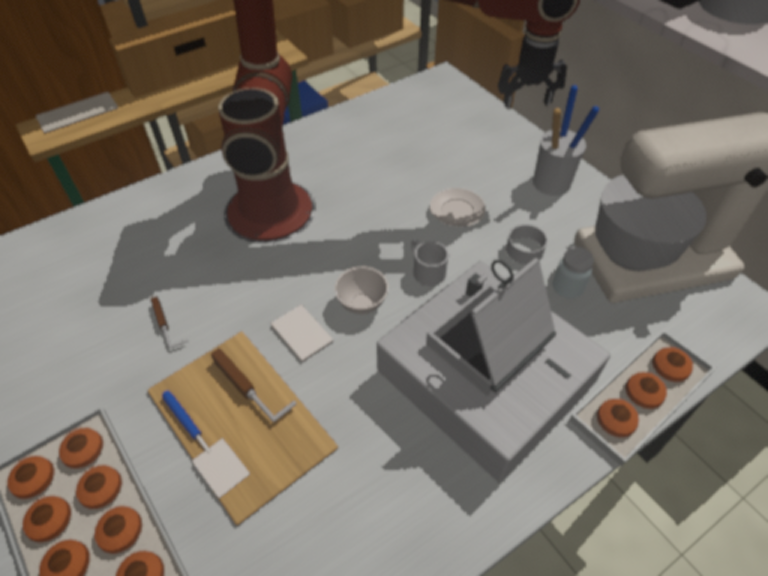

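View pics/top.png

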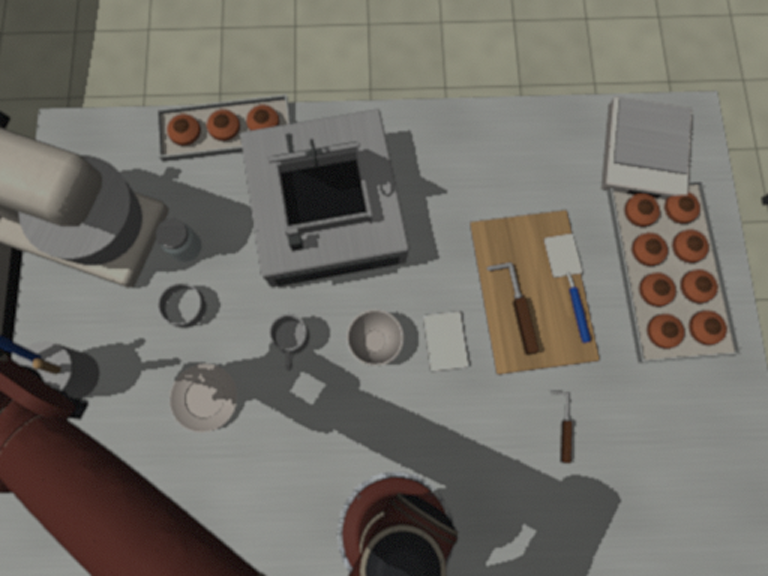

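Scene and top views: the candidates for the pole are the one on the board (scene px 160,250; top px 347,215) and a smaller one off the board (scene 107,217; top 378,285). The blue-handled tool (scene 133,291) is the spatula. For the eye, the flap's ring is at scene 335,181, and a look-alike ring lies on the roof at scene 290,254. I choose the pole on the board and the ring on the flap.

```bash
python3 - <<'E'
from h import *
np.set_printoptions(precision=3,suppress=True)
b=manip.grab_frame("top")
save(b,"pics/crop.png",(300,130,420,320),3)
c=[plane(b,np.array(u)/1.5,.12)for u in[(243,140),(380,110),(407,248),(265,278)]]
print(np.array(c)); 
for i,j in((0,1),(3,2)):
  d=c[i]-c[j];print(np.linalg.norm(d),np.arctan2(-d[0],d[1]))
for i,j in((0,3),(1,2)):
  d=c[i]-c[j];print(np.linalg.norm(d),np.arctan2(d[1],d[0]))
for k in range(2):
  for s in manip.silhouettes(b,"pole")[k:k+1]:
    ys,xs=np.nonzero(s["pixels"]);P=np.array([plane(b,(x,y),.035)[:2] for x,y in zip(xs,ys)])
    print(s["score"],len(xs),cv2.minAreaRect(P.astype(np.float32)*1000))
Rt=R.from_quat(manip.state()["tool_rot"][[1,2,3,0]])
print(Rt.as_matrix())
E
```

```text
[[ 0.795  0.291  0.12 ]
 [ 0.856  0.002  0.12 ]
 [ 0.55  -0.042  0.12 ]
 [ 0.497  0.241  0.12 ]]
0.29444992031545775 0.20765217679966222
0.28776196639965546 0.18597198347521768
0.3022994596313251 0.16403541678965772
0.30889425267095755 0.14306505666746078
0.81 505 ((442.8302001953125, -272.6435546875), (203.90838623046875, 53.48847198486328), 19.510011672973633)
0.64 248 ((195.63082885742188, -345.0123291015625), (141.82919311523438, 33.08750915527344), 2.117626428604126)
[[-0.897  0.443  0.   ]
 [ 0.443  0.897  0.   ]
 [-0.     0.    -1.   ]]
```

View pics/crop.png

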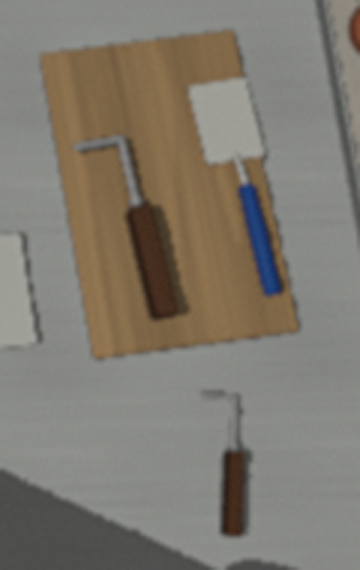

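The crop shows the long pole (handle front at about 140,205, pin at 80,147) and, off the board, the clearly smaller look-alike. The measured length is 204 mm against 142 mm, so the choice holds. I'll move above it.

apply_moves(moves=[[[0, 0, -0.61], [-51.9, -67.8, 0], -1], [[0, 0, -0.61], [-51.9, -67.8, 0], -1], [[0, 0, -0.61], [-51.9, -67.8, 0], -1], [[0, 0, -0.61], [-51.9, -67.8, 0], -1], [[0, 0, -0.61], [-51.9, -67.8, 0], -1], [[0, 0, -0.61], [-51.9, -67.8, 0], -1], [[0, 0, -0.61], [-51.9, -67.8, 0], -1], [[0, 0, -0.61], [-51.9, -67.8, 0], -1], [[0, 0, -0.61], [-51.9, -67.8, 0], -1], [[0, 0, -0.61], [-51.9, -67.8, 0], -1], [[0, 0, -0.61], [-51.9, -67.8, 0], -1], [[0, 0, -0.61], [-51.9, -67.8, 0], -1], [[0, 0, -0.61], [-51.9, -67.8, 0], -1], [[0, 0, -0.61], [-51.9, -67.8, 0], -1], [[0, 0, -0.61], [-51.9, -67.8, 0], -1], [[0, 0, -0.61], [-51.9, -67.8, 0], -1], [[0, 0, -0.61], [-51.9, -67.8, 0], -1], [[0, 0, -0.61], [-51.9, -67.8, 0], -1], [[0, 0, -0.61], [-51.9, -67.8, 0], -1], [[0, 0, -0.61], [-51.9, -67.8, 0], -1]])

```text
time: 3.85
tool_pos: [0.4417, -0.2765, 0.2482]
tool_rot: [-0.0, -0.076, 0.997, 0.0]
contact_force: [0.3, -0.3, 0.7]
gripper_width: 0.996
grasp_force: 0.0
```

```bash
cat > m.py <<'E'
from h import *
np.set_printoptions(precision=4,suppress=True)
def meas(names,cams=("scene","top","wrist"),sil=None):
  ps={}
  for n in cams:
    p=ps[n]=manip.grab_frame(n)
    for l in names:
      for r in manip.spot_point(p,l)[:2]:
        if r["score"]>.4:
          X=w(p,r["location"]);print(n,l,round(r["score"],2),X,px(p,X)[0].round())
  s=manip.state();print(s["time"],s["tool_pos"],s["contact_force"],s["gripper_width"],s["grasp_force"])
  print(R.from_quat(s["tool_rot"][[1,2,3,0]]).as_matrix());return ps
E
python3 - <<'E'
from m import *
ps=meas(["pole","pin"])
p=ps["wrist"];save(p,"pics/w1.png",None,1.2)
for s in manip.silhouettes(p,"pole")[:1]:
    ys,xs=np.nonzero(s["pixels"]);P=np.array([plane(p,(x,y),.04)[:2] for x,y in zip(xs,ys)])
    print(s["score"],len(xs),cv2.minAreaRect(P.astype(np.float32)*1000))
    # handle: dark brown mask
    hs=cv2.cvtColor(p["image"],cv2.COLOR_RGB2HSV);m=s["pixels"]&(hs[...,1]>70)
    m=cv2.erode(m.astype(np.uint8),np.ones((5,5)));n,lb,st,_=cv2.connectedComponentsWithStats(m)
    k=1+st[1:,4].argmax();ys,xs=np.nonzero(lb==k)
    P=np.array([plane(p,(x,y),.048)[:2] for x,y in zip(xs,ys)]);print(len(xs),cv2.minAreaRect(P.astype(np.float32)*1000))
E
```

```text
scene pole 0.69 [ 0.1616 -0.3582 -0.0029] [105. 212.]
scene pole 0.56 [ 0.4004 -0.2832  0.0118] [157. 251.]
scene pin 0.74 [ 0.2593 -0.3468  0.0117] [119. 228.]
scene pin 0.6 [ 0.5301 -0.2402  0.0283] [189. 273.]
top pole 0.8 [ 0.1669 -0.3573  0.0027] [377. 293.]
top pin 0.5 [ 0.2598 -0.3484  0.0153] [372. 262.]
top pin 0.41 [ 0.531  -0.2416  0.0346] [333. 177.]
wrist pole 0.92 [ 0.4044 -0.2895  0.0097] [251. 138.]
wrist pin 0.97 [ 0.5285 -0.2411  0.0307] [273. 237.]
wrist pin 0.45 [ 0.2628 -0.3492  0.0121] [217.   5.]
4.3 [ 0.4419 -0.2769  0.2484] [ 0.7498 -0.8796 -0.8449] 0.9993892754543602 0.0
[[-0.9885 -0.1513  0.0002]
 [-0.1513  0.9885 -0.0002]
 [-0.0002 -0.0002 -1.    ]]
0.74 2595 ((437.3280944824219, -267.3804931640625), (198.2897491455078, 53.403133392333984), 14.19318675994873)
1531 ((401.7988586425781, -286.8540954589844), (111.2190933227539, 18.34644317626953), 8.193883895874023)
```

View pics/w1.png

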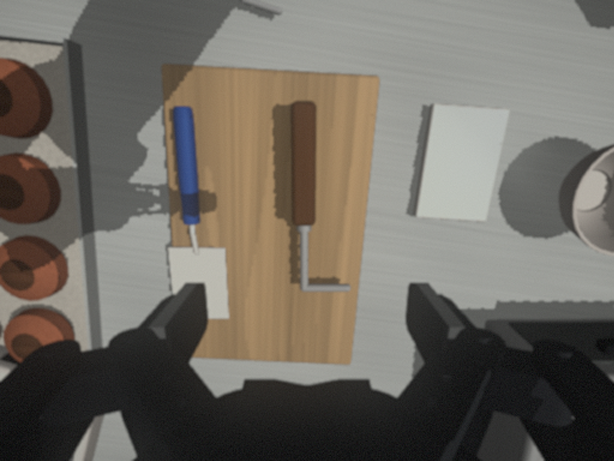

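The wrist view shows the handle at about (304,165), its rod and its pin at (328,287), with nothing between the fingers. The fitted handle is centred at (0.402, -0.287) with yaw 0.143, which agrees with the pin. Next I'll descend and grip at pole x of about 42 mm.

apply_moves(moves=[[[0, 0, 0.009], [-0.1, -0.4, 5], -1], [[0, 0, 0.009], [-0.1, -0.4, 10], -1], [[0, 0, 0.009], [-0.1, -0.4, 15], -1], [[0, 0, 0.009], [-0.1, -0.4, 18], -1], [[0, 0, 0.009], [-0.1, -0.4, 20], -1], [[0, 0, 0.009], [-0.1, -0.4, 21.4], -1], [[0, 0, 0.009], [-0.1, -0.4, 21.4], -1], [[0, 0, 0.009], [-0.1, -0.4, 21.4], 1], [[0, 0, 0.009], [-0.1, -0.4, 21.4], 1], [[0, 0, 0.009], [-0.1, -0.4, 21.4], 1], [[0, 0, 0.009], [-0.1, -0.4, 21.4], 1], [[0, 0, 0.009], [-0.1, -0.4, 21.4], 1], [[0, 0, 0.009], [-0.1, -0.4, 21.4], 1], [[0, 0, 0.009], [-0.1, -0.4, 21.4], 1], [[0, 0, 0.009], [-0.1, -0.4, 21.4], 1], [[0, 0, 0.009], [-0.1, -0.4, 21.4], 1]])

```text
time: 5.95
tool_pos: [0.4442, -0.2818, 0.0355]
tool_rot: [0.001, -0.071, 0.997, -0.001]
contact_force: [-0.5, -0.1, 5.8]
gripper_width: 0.268
grasp_force: 60.0
```

apply_moves(moves=[[[0, 0, 0], [0, 0, -1.5], 1], [[0, 0, 0], [0, 0, -5], 1], [[0, 0, 0], [0, 0, -9], 1], [[0, 0, 0], [0, 0, -13], 1], [[0, 0, 0], [0, 0, -17], 1], [[0, 0, 0], [0, 0, -21], 1], [[0, 0, 0], [0, 0, -25], 1], [[0, 0, 0], [0, 0, -29], 1], [[0, 0, -0.032], [-2, 3, -29], 1], [[0, 0, -0.032], [-4.7, 6.5, -29], 1], [[0, 0, -0.032], [-7, 9.7, -29], 1], [[0, 0, -0.032], [-9.4, 12.9, -29], 1], [[0, 0, -0.032], [-11.7, 16.1, -29], 1], [[0, 0, -0.032], [-14, 19.3, -29], 1], [[0, 0, -0.032], [-16.4, 22.5, -29], 1], [[0, 0, -0.032], [-18, 24.6, -29], 1], [[0, 0, -0.032], [-18.7, 25.7, -29], 1], [[0, 0, -0.032], [-18.7, 25.7, -29], 1], [[0, 0, -0.032], [-18.7, 25.7, -29], 1]])

```text
time: 7.85
tool_pos: [0.5916, -0.001, 0.3242]
tool_rot: [-0.0, -0.087, 0.996, -0.0]
contact_force: [-0.2, 0.1, -1.5]
gripper_width: 0.268
grasp_force: 59.2
```

```bash
python3 - <<'E'
from m import *
ps=meas(["pole","pin","eye","hinge"])
a=ps["scene"];b=ps["wrist"]
im=np.hstack([cv2.resize(a["image"][120:280,230:400],(450,423)),cv2.resize(b["image"],(350,263))[...] if 0 else cv2.copyMakeBorder(cv2.resize(b["image"],(350,263)),0,160,0,0,0)])
cv2.imwrite("pics/c1.png",im[:,:,::-1])
E
```

```text
scene pole 0.7 [ 0.1633 -0.3568 -0.0037] [106. 212.]
scene pole 0.59 [ 0.5456 -0.0081  0.3008] [260. 179.]
scene pin 0.66 [ 0.2604 -0.3427  0.0112] [120. 228.]
scene pin 0.6 [0.6773 0.0412 0.3164] [310. 201.]
scene eye 0.78 [0.6661 0.129  0.3168] [336. 182.]
scene hinge 0.91 [0.7363 0.137  0.1618] [347. 235.]
top pole 0.58 [ 0.164  -0.3545  0.0008] [376. 294.]
top pole 0.47 [ 0.4844 -0.3149  0.0004] [354. 193.]
top pin 0.77 [ 0.2589 -0.3498  0.0162] [373. 262.]
top eye 0.72 [0.6678 0.1181 0.3228] [211. 100.]
top hinge 0.81 [0.7432 0.1386 0.1594] [209. 102.]
wrist pole 0.87 [ 0.5519 -0.0092  0.2958] [255. 164.]
8.6 [ 0.5921 -0.0002  0.3243] [-0.6243 -0.0798 -0.5943] 0.27105567145607024 59.237714409828186
[[-0.9848 -0.1734 -0.    ]
 [-0.1734  0.9848 -0.    ]
 [ 0.     -0.     -1.    ]]
```

View pics/c1.png

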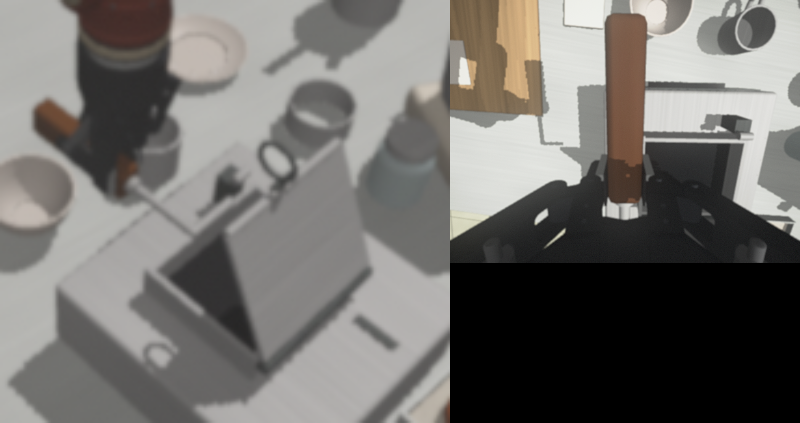

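apply_moves(moves=[[[0, 0, 0], [-0.1, 2, -0.3], 1], [[0, 0, 0], [-0.15, 4, -0.3], 1], [[0, 0, 0], [-0.15, 4.7, -0.3], 1], [[0, 0, 0], [-0.15, 4.7, -0.3], 1]])

```text
time: 9.0
tool_pos: [0.5854, 0.0469, 0.3273]
tool_rot: [0.0, -0.088, 0.996, -0.0]
contact_force: [-0.4, -0.0, -1.4]
gripper_width: 0.274
grasp_force: 59.2
```

```bash
python3 - <<'E'
from m import *
ps=meas(["pin","eye"],("scene","top"))
a=ps["scene"];b=ps["top"]
im=np.hstack([cv2.resize(a["image"][150:230,270:370],(450,360),interpolation=2),cv2.resize(b["image"][70:150,180:257],(346,360),interpolation=2)])
cv2.imwrite("pics/c2.png",im[:,:,::-1])
E
```

```text
scene pin 0.73 [ 0.2579 -0.3438  0.0129] [119. 227.]
scene pin 0.66 [0.6701 0.0855 0.3208] [323. 190.]
scene eye 0.76 [0.6648 0.1272 0.3177] [335. 182.]
top pin 0.75 [ 0.2582 -0.3491  0.0161] [373. 263.]
top eye 0.63 [0.6623 0.121  0.3232] [210. 102.]
top eye 0.49 [0.3983 0.209  0.0006] [193. 224.]
9.3 [0.5856 0.0456 0.3272] [ 0.4727  0.4423 -0.6389] 0.27072373120082244 59.22157108783722
[[-0.985  -0.1725 -0.0001]
 [-0.1725  0.985  -0.0002]
 [ 0.0001 -0.0002 -1.    ]]
```

View pics/c2.png

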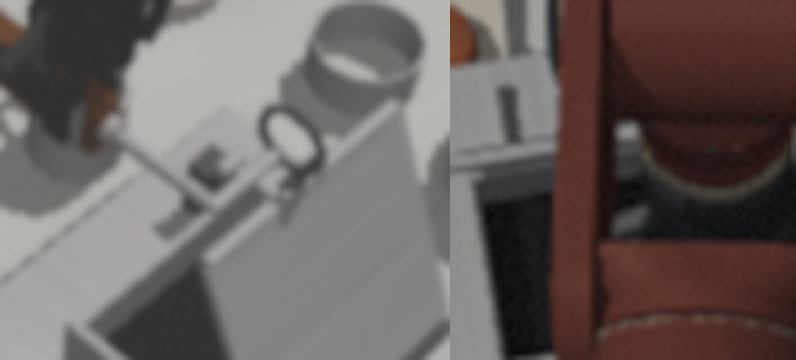

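```bash
python3 - <<'E'
from m import *
p=manip.grab_frame("scene")
s=manip.state();Rt=R.from_quat(s["tool_rot"][[1,2,3,0]]).as_matrix();t=s["tool_pos"]
X=-Rt[:,0];Y=Rt[:,1]
pin=t+X*.0923+Y*.027-[0,0,.0055]
pts={"pin":pin,"tip":pin+Y*.026,"corner":pin-Y*.026,"rodfront":pin-Y*.026-X*.075,"pinend":pin+Y*.040}
for e in([.665,.1253,.321],[.665,.1275,.318]): pts[str(e)]=np.array(e)
e=np.array([.665,.1253,.321]); h=np.array([.7395,.138,.160])
for k in range(0,360,45): 
  u=(e-h)/np.linalg.norm(e-h);n=np.cross(u,Y);pts["ring%d"%k]=e+.02*(np.cos(k/57.3)*u+np.sin(k/57.3)*n)
for k in pts: print(k,pts[k],(px(p,pts[k])[0]-[270,150])*4.5)
im=cv2.resize(p["image"][150:230,270:370],(800,640),interpolation=2)[:600].copy()
for k in pts:
  c=((px(p,pts[k])[0]-[270,150]+.5)*8).round().astype(int);cv2.circle(im,tuple(map(int,c)),3,(255,0,0) if "ring" in k else (0,255,0),-1)
cv2.imwrite("pics/c3.png",im[:,:,::-1])
E
```

```text
pin [0.6718 0.0882 0.3217] [244.8957 177.6655]
tip [0.6673 0.1138 0.3217] [276.2482 151.1135]
corner [0.6763 0.0626 0.3217] [212.7735 204.8694]
rodfront [0.6024 0.0497 0.3217] [105.5435 126.3154]
pinend [0.6649 0.1276 0.3217] [292.8211 137.0782]
[0.665, 0.1253, 0.321] [0.665  0.1253 0.321 ] [289.5129 139.9221]
[0.665, 0.1275, 0.318] [0.665  0.1275 0.318 ] [291.761 141.767]
ring0 [0.6566 0.1239 0.3391] [282.1166 108.9886]
ring45 [0.6465 0.1221 0.3278] [263.8236 112.55  ]
ring90 [0.6472 0.1222 0.3125] [260.8181 131.8051]
ring135 [0.6583 0.1241 0.3022] [274.3575 155.4437]
ring180 [0.6734 0.1267 0.3029] [296.7469 170.2033]
ring225 [0.6835 0.1285 0.3142] [315.3801 167.4912]
ring270 [0.6828 0.1284 0.3295] [319.1191 148.3036]
ring315 [0.6717 0.1265 0.3398] [305.2471 123.8202]
```

View pics/c3.png

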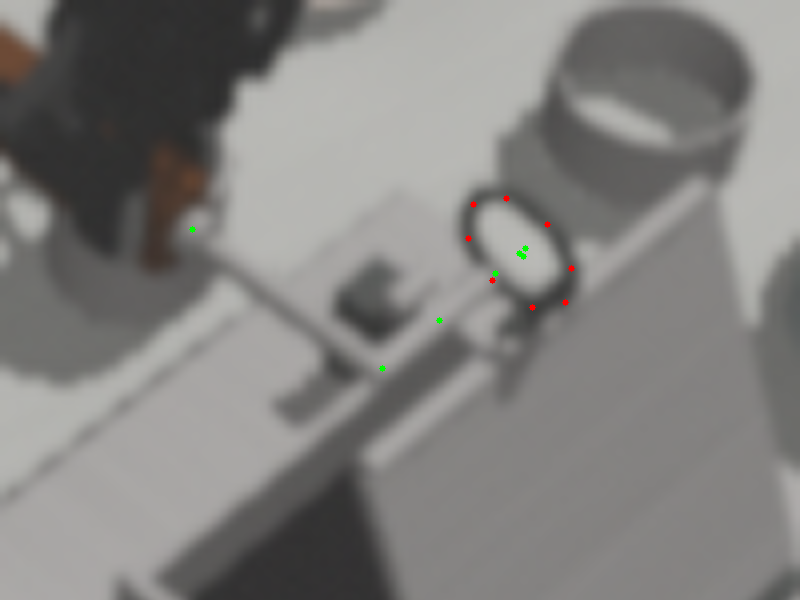

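The overlay fits: the model ring lies on the seen ring (centre about 520,250), the model rod and pin lie on the seen ones, and the pin is aimed at the hole's centre. I'll push through.

apply_moves(moves=[[[0, 0, 0], [0, 1, 0], 1], [[0, 0, 0], [0, 2, 0], 1], [[0, 0, 0], [0, 3, 0], 1], [[0, 0, 0], [0, 3.8, 0], 1], [[0, 0, 0], [0, 3.8, 0], 1], [[0, 0, 0], [0, 3.8, 0], 1]])

```text
time: 9.95
tool_pos: [0.5788, 0.084, 0.3273]
tool_rot: [0.0, -0.087, 0.996, -0.0]
contact_force: [-0.2, -0.1, -1.5]
gripper_width: 0.275
grasp_force: 59.2
```

```bash
python3 - <<'E'
from m import *
ps=meas(["pin","eye"],("scene",))
p=ps["scene"];save(p,"pics/c4.png",(270,140,370,215),8)
E
```

```text
scene pin 0.66 [0.6633 0.1298 0.3202] [335. 180.]
scene pin 0.49 [ 0.2606 -0.345   0.0125] [119. 228.]
scene eye 0.98 [0.6657 0.1279 0.3194] [335. 181.]
10.1 [0.5789 0.0835 0.3273] [-0.1037 -0.3381 -0.4466] 0.2695845806753571 59.22406017780304
[[-0.9849 -0.173  -0.    ]
 [-0.173   0.9849 -0.0002]
 [ 0.0001 -0.0001 -1.    ]]
```

View pics/c4.png

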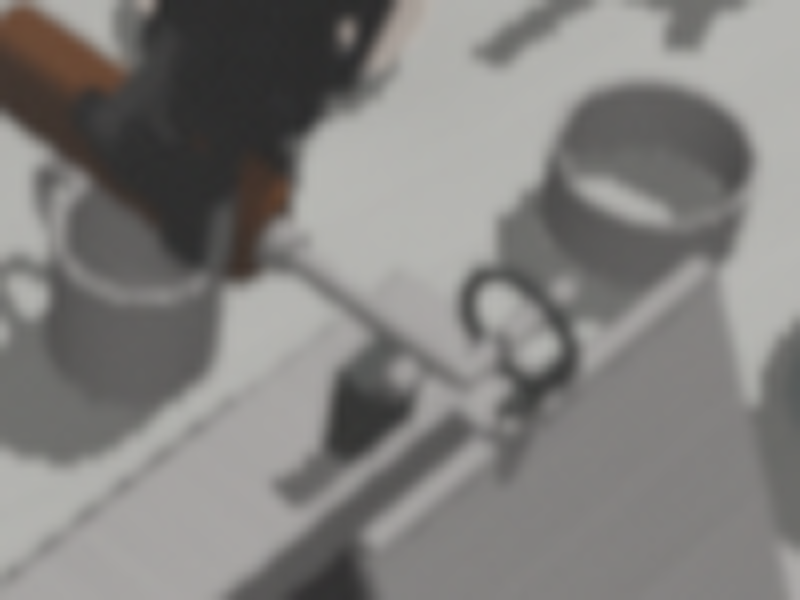

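The pin passes through the ring, entering near (485,385) and emerging at about (565,290), with no contact force. I'll swing the flap down most of the way.

apply_moves(moves=[[[0, 0, 0], [0.6, 0, 0.3], 1], [[0, 0, 0], [1.1, 0, 0.6], 1], [[0, 0, 0], [2.1, 0, 1.2], 1], [[0, 0, 0], [3.1, 0, 1.9], 1], [[0, 0, 0], [4.0, 0, 2.6], 1], [[0, 0, 0], [5.3, 0, 3.9], 1], [[0, 0, 0], [6.45, 0, 5.2], 1], [[0, 0, 0], [7.4, 0, 6.7], 1], [[0, 0, 0], [8.3, 0, 8.25], 1], [[0, 0, 0], [9.0, 0, 9.9], 1], [[0, 0, 0], [9.55, 0, 11.6], 1], [[0, 0, 0], [9.9, 0, 13.3], 1], [[0, 0, 0], [9.9, 0, 13.3], 1]])

```text
time: 11.4
tool_pos: [0.4794, 0.0664, 0.1914]
tool_rot: [-0.002, -0.087, 0.996, 0.0]
contact_force: [0.3, 0.1, -0.5]
gripper_width: 0.272
grasp_force: 59.4
```

```bash
python3 - <<'E'
from m import *
ps=meas(["pin","eye"],("scene",))
p=ps["scene"];save(p,"pics/c5.png",(250,150,370,240),6.5)
E
```

```text
scene pin 0.76 [0.5625 0.1079 0.1825] [298. 193.]
scene pin 0.75 [0.6797 0.127  0.0073] [322. 251.]
scene eye 0.6 [0.5662 0.1126 0.1945] [300. 190.]
11.55 [0.4816 0.0664 0.1949] [-1.685  -0.9657  0.0595] 0.27351811756122785 59.42233979701996
[[-0.9849 -0.1734  0.0002]
 [-0.1734  0.9849 -0.0002]
 [-0.0002 -0.0002 -1.    ]]
```

View pics/c5.png

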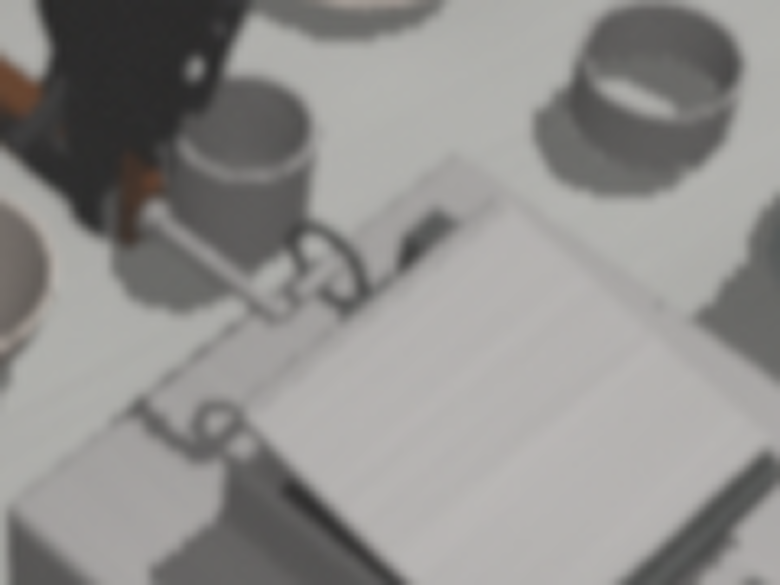

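The flap is low, with the hook still in the eye at about (330,275). I'll press on slowly, past the catch.

apply_moves(moves=[[[0, 0, 0], [0.1, 0, 0.7], 1], [[0, 0, 0], [0.15, 0, 1.4], 1], [[0, 0, 0], [0.15, 0, 1.9], 1], [[0, 0, 0], [0.2, 0, 2.4], 1], [[0, 0, 0], [0.2, 0, 2.8], 1], [[0, 0, 0], [0.2, 0, 3.1], 1], [[0, 0, 0], [0.2, 0, 3.1], 1]])

```text
time: 12.25
tool_pos: [0.4796, 0.0661, 0.1632]
tool_rot: [0.0, -0.087, 0.996, -0.0]
contact_force: [-0.6, -1.2, 3.2]
gripper_width: 0.275
grasp_force: 60.7
```

```bash
python3 - <<'E'
from m import *
meas(["pin","eye"],("scene",))
E
```

```text
scene pin 0.66 [0.5655 0.1083 0.1708] [298. 196.]
scene pin 0.46 [ 0.2593 -0.3457  0.0121] [119. 228.]
scene eye 0.9 [0.5681 0.1142 0.1814] [301. 193.]
12.4 [0.4796 0.0661 0.1634] [-0.2809 -2.5061  2.6533] 0.26943362039352886 60.53378641605377
[[-0.9849 -0.1732  0.0004]
 [-0.1732  0.9849 -0.0001]
 [-0.0004 -0.0002 -1.    ]]
```

```bash
cat > pitch.py <<'E'
from m import *
from scipy.optimize import least_squares
def brown(im):
  h=cv2.cvtColor(im,cv2.COLOR_RGB2HSV);return ((h[...,0]<14)|(h[...,0]>172))&(h[...,1]>110)&(h[...,2]<150)
if __name__=="__main__":
  ref=cv2.imread("pics/c1.png")[:263,450:,::-1];ref=cv2.resize(np.ascontiguousarray(ref),(512,384))
  p=manip.grab_frame("wrist")
  for im in(ref,p["image"]):
    m=brown(im);m[:, :200]=0;m[:,310:]=0
    for r in(30,60,120,200,240):
      xs=np.nonzero(m[r])[0];print(r,xs.min() if len(xs) else None,xs.max() if len(xs) else None,end=" | ")
    ys=np.nonzero(m[:,240:270].any(1))[0];print("top",ys.min(),ys.max())
  for q in(0,.05,.1,.15,.2):  # nose-up pitch; far end top edge px
    s=manip.state();Rt=R.from_quat(s["tool_rot"][[1,2,3,0]]).as_matrix();t=np.array(s["tool_pos"])
    # handle far end top in tool axes: x=+.1027, z=-(.0125)
    v=R.from_rotvec([0,-q,0]).apply([[.1027,-.012,-.0125],[.1027,.012,-.0125]])
    v=np.array(v)
    print(q,px(p,t+v@Rt.T).round(1).tolist())
  for r in manip.spot_point(p,"pole")[:1]:print(w(p,r["location"]))
E
python3 pitch.py
```

```text
30 None None | 60 None None | 120 262 262 | 200 237 279 | 240 260 278 | top 116 294
30 None None | 60 256 270 | 120 None None | 200 252 252 | 240 262 275 | top 38 296
0 [[225.6, 12.2], [293.0, 12.2]]
0.05 [[227.0, 15.6], [291.2, 15.6]]
0.1 [[228.3, 19.4], [289.6, 19.4]]
0.15 [[229.5, 23.6], [288.1, 23.6]]
0.2 [[230.6, 28.2], [286.7, 28.2]]
[ 0.3954  0.2034 -0.0029]
```

```bash
python3 - <<'E'
from m import *
ref=cv2.imread("pics/c1.png")[:263,450:,::-1];ref=cv2.resize(np.ascontiguousarray(ref),(512,384))
p=manip.grab_frame("wrist")
for im in(ref,p["image"]):
  g=im[:,245:268].astype(int).mean(1);d=g[:,0]-g[:,2];print(d[4:60:2].round().astype(int))
  for r in(40,100):
    g=im[r-2:r+3].astype(int).mean(0);d=g[:,0]-g[:,2];xs=np.nonzero(d>25)[0];xs=xs[(xs>180)&(xs<330)];print(r,xs.min(),xs.max())
print(manip.state()["time"])
E
```

```text
[ 7  7  7  7  7  6  7  9 26 39 42 44 46 47 48 48 48 48 49 49 49 49 49 49
 49 49 50 50]
40 231 287
100 231 285
[ 8  8  8  8  8  8  9  9  9  9  9 10 10 12 31 41 44 47 48 49 49 49 49 49
 49 49 50 50]
40 232 282
100 231 282
12.55
```

The pole has tipped about 0.15 rad in the grip. I'll press on, turning the tool nose-down to make up for it.

apply_moves(moves=[[[0, 0.05, 0], [0, 0, 0.3], 1], [[0, 0.1, 0], [0, 0, 0.5], 1], [[0, 0.15, 0], [0, 0, 0.7], 1], [[0, 0.18, 0], [0, 0, 0.8], 1], [[0, 0.18, 0], [0, 0, 0.8], 1]])

```text
time: 13.05
tool_pos: [0.4799, 0.0664, 0.1554]
tool_rot: [-0.09, -0.087, 0.992, -0.008]
contact_force: [0.3, -0.4, 4.7]
gripper_width: 0.27
grasp_force: 63.9
```

```bash
python3 - <<'E'
from m import *
meas(["pin","eye"],("scene",))
p=manip.grab_frame("wrist");g=p["image"][:,245:268].astype(int).mean(1);d=g[:,0]-g[:,2];print("edge",np.nonzero(d>30)[0].min())
E
```

```text
scene pin 0.68 [ 0.2608 -0.3445  0.0082] [120. 229.]
scene pin 0.52 [0.5667 0.1101 0.1666] [299. 197.]
scene eye 0.88 [0.5669 0.1101 0.1776] [299. 194.]
13.2 [0.4797 0.0664 0.1554] [1.3813 0.2148 2.2678] 0.2700400440424746 63.731786012649536
[[-0.9692 -0.1734 -0.1747]
 [-0.1707  0.9848 -0.0305]
 [ 0.1773  0.0003 -0.9842]]
edge 59
```

The grip slips: the pole has tipped by about 0.38 rad and the catch has not given, because the lever arm is too long. Plan:
1. Let the flap up along the same path and unhook.
2. Re-grip the pole at the very front of the handle.
3. Press the flap's edge down with the rod close to the handle, where the lever is short.

apply_moves(moves=[[[0, 0.07, 0], [0.1, 0, -1], 1], [[0, 0.14, 0], [0.25, 0, -2.5], 1], [[0, 0.2, 0], [0.4, 0, -4], 1], [[0, 0.2, 0], [0.45, 0, -5.6], 1], [[0, 0.2, 0], [0.2, 0, -7.3], 1], [[0, 0.2, 0], [-0.15, 0, -9.1], 1], [[0, 0.2, 0], [-0.75, 0, -10.8], 1], [[0, 0.2, 0], [-1.45, 0, -12.45], 1], [[0, 0.2, 0], [-2.4, 0, -14], 1], [[0, 0.2, 0], [-3.4, 0, -15.4], 1], [[0, 0.2, 0], [-4.6, 0, -16.7], 1], [[0, 0.2, 0], [-5.9, 0, -17.9], 1], [[0, 0.2, 0], [-6.9, 0, -18.7], 1], [[0, 0.2, 0], [-6.9, 0, -18.7], 1]])

```text
time: 14.65
tool_pos: [0.5799, 0.0838, 0.328]
tool_rot: [-0.187, -0.085, 0.978, -0.016]
contact_force: [-0.1, 0.2, -1.3]
gripper_width: 0.273
grasp_force: 63.1
```

```bash
python3 - <<'E'
from m import *
meas(["pin","eye","pole"],("scene",))
p=manip.grab_frame("wrist");g=p["image"][:,245:268].astype(int).mean(1);d=g[:,0]-g[:,2];print("edge",np.nonzero(d>30)[0].min())
for r in manip.spot_point(p,"pole")[:1]:print(w(p,r["location"]))
E
```

```text
scene pin 0.46 [ 0.2606 -0.3455  0.0104] [119. 229.]
scene eye 0.95 [0.6646 0.129  0.3169] [335. 181.]
scene pole 0.96 [0.5387 0.08   0.3071] [287. 161.]
scene pole 0.62 [ 0.163  -0.3556 -0.0047] [106. 212.]
14.85 [0.5784 0.0837 0.3264] [-0.141  -0.8528 -0.3516] 0.2709280667525338 63.07330012321472
[[-0.9142 -0.1733 -0.3664]
 [-0.1609  0.9849 -0.0644]
 [ 0.372   0.0001 -0.9282]]
edge 59
[0.5388 0.0762 0.3011]
```

apply_moves(moves=[[[0, 0, 0], [0, -2, 0], 1], [[0, 0, 0], [0, -4, 0], 1], [[0, 0, 0], [0, -6, 0], 1], [[0, 0, 0], [0, -8, 0], 1], [[-0.01, 0, 0.03], [2, -11, 0.8], 1], [[-0.0115, 0, 0.029], [4.5, -14.5, 1.8], 1], [[-0.0115, 0, 0.029], [7, -18, 2.8], 1], [[-0.0115, 0, 0.029], [9.5, -21.5, 3.8], 1], [[-0.0115, 0, 0.029], [12, -25, 4.8], 1], [[-0.0115, 0, 0.029], [14.5, -28.6, 5.8], 1], [[-0.0115, 0, 0.029], [16.5, -31.4, 6.6], 1], [[-0.0115, 0, 0.029], [18.1, -33.7, 7.3], 1], [[-0.0115, 0, 0.029], [16.6, -33.7, 11], 1], [[-0.0115, 0, 0.029], [15.1, -33.7, 14.7], 1], [[-0.0115, 0, 0.029], [13.6, -33.7, 18.5], 1], [[-0.0115, 0, 0.029], [12.1, -33.7, 22.2], 1], [[-0.0115, 0, 0.029], [10.6, -33.7, 26], 1], [[-0.0115, 0, 0.029], [9.4, -33.7, 29], 1], [[-0.0115, 0, 0.029], [8.8, -33.7, 30.5], 1], [[-0.0115, 0, 0.029], [8.8, -33.7, 30.5], 1]])

```text
time: 16.95
tool_pos: [0.4439, -0.2807, 0.0739]
tool_rot: [-0.19, -0.07, 0.979, -0.012]
contact_force: [0.0, 0.5, -1.8]
gripper_width: 0.271
grasp_force: 63.1
```

```bash
python3 - <<'E'
from m import *
meas(["pin","pole","eye","board"],("scene","wrist"))
E
```

```text
scene pin 0.6 [ 0.2589 -0.3473  0.0132] [118. 228.]
scene pin 0.5 [ 0.5332 -0.2416  0.0676] [187. 268.]
scene pole 0.78 [ 0.1625 -0.3578 -0.0075] [106. 213.]
scene pole 0.48 [ 0.4031 -0.286   0.0505] [154. 245.]
scene eye 0.97 [0.6658 0.1271 0.32  ] [335. 181.]
scene board 0.94 [ 0.4803 -0.3168 -0.0015] [159. 279.]
wrist pin 0.63 [ 0.2637 -0.3509  0.0119] [207.   5.]
17.45 [ 0.4461 -0.2822  0.0771] [-0.3038 -0.4873 -2.5053] 0.27293214041194747 63.097379207611084
[[-0.9196 -0.1425 -0.3661]
 [-0.132   0.9898 -0.0537]
 [ 0.37   -0.001  -0.929 ]]
```

apply_moves(moves=[[[0, 0, 0], [-0.7, 0, 1.8], 1], [[0, 0, 0], [-1.2, 0, 3.0], 1], [[0, 0, 0], [-1.42, 0, 3.58], 1], [[0, 0, 0], [-1.42, 0, 3.58], 1], [[0, 0, 0], [-1.42, 0, 3.58], -1], [[0, 0, 0], [-1.42, 0, 3.58], -1], [[0, 0, 0], [-1.42, 0, 3.58], -1], [[0, 0, 0], [-1.42, 0, 3.58], -1], [[0, 0, 0], [-1.42, 0, 3.58], -1], [[0, 0, 0], [-0.7, 0, 1.8], -1], [[0, 0, 0], [0.4, 0, -1], -1], [[0, 0, 0], [1.8, 0, -4.6], -1], [[0, -0.15, 0], [3.3, 0, -8.3], -1], [[0, -0.3, 0], [4.6, 0, -11.6], -1], [[0, -0.38, 0], [4.6, 0, -11.6], -1], [[0, -0.38, 0], [4.6, 0, -11.6], -1], [[0, -0.38, 0], [4.6, 0, -11.6], -1]])

```text
time: 19.15
tool_pos: [0.4454, -0.2816, 0.2005]
tool_rot: [-0.001, -0.071, 0.997, 0.0]
contact_force: [0.6, -0.1, -0.0]
gripper_width: 1.001
grasp_force: 0.0
```

```bash
python3 - <<'E'
from m import *
ps=meas(["pin","pole"],("scene","top","wrist"))
p=ps["wrist"]
for s in manip.silhouettes(p,"pole")[:1]:
    hs=cv2.cvtColor(p["image"],cv2.COLOR_RGB2HSV);m=s["pixels"]&(hs[...,1]>70)
    m=cv2.erode(m.astype(np.uint8),np.ones((5,5)));n,lb,st,_=cv2.connectedComponentsWithStats(m)
    k=1+st[1:,4].argmax();ys,xs=np.nonzero(lb==k)
    P=np.array([plane(p,(x,y),.048)[:2] for x,y in zip(xs,ys)]);print(len(xs),cv2.minAreaRect(P.astype(np.float32)*1000))
E
```

```text
scene pin 0.85 [ 0.535  -0.2456  0.0261] [188. 276.]
scene pin 0.59 [ 0.2611 -0.3433  0.0112] [120. 228.]
scene pole 0.86 [ 0.4013 -0.2843  0.0147] [156. 251.]
scene pole 0.69 [0.6807 0.1279 0.0044] [322. 252.]
top pin 0.78 [ 0.2606 -0.3486  0.0119] [372. 262.]
top pin 0.41 [ 0.5363 -0.2421  0.033 ] [332. 175.]
top pole 0.66 [ 0.1684 -0.3532  0.0046] [376. 292.]
wrist pin 0.86 [ 0.5314 -0.2457  0.0294] [276. 254.]
wrist pole 0.86 [ 0.4084 -0.2896  0.0094] [254. 142.]
wrist pole 0.45 [ 0.5315 -0.2417  0.0305] [279. 255.]
19.6 [ 0.4462 -0.2817  0.2006] [ 0.5326  0.0141 -0.2939] 0.9989717901553511 0.0
[[-0.9897 -0.143  -0.0009]
 [-0.143   0.9897  0.0005]
 [ 0.0008  0.0006 -1.    ]]
2341 ((403.6235046386719, -288.5825500488281), (113.38134002685547, 20.60751724243164), 7.693764686584473)
```

apply_moves(moves=[[[0, 0, 0.006], [-0.63, 0, 5], -1], [[0, 0, 0.006], [-0.63, 0, 9.5], -1], [[0, 0, 0.006], [-0.63, 0, 13], -1], [[0, 0, 0.006], [-0.63, 0, 15.5], -1], [[0, 0, 0.006], [-0.63, 0, 16.4], -1], [[0, 0, 0.006], [-0.63, 0, 16.4], -1], [[0, 0, 0.006], [-0.63, 0, 16.4], 1], [[0, 0, 0.006], [-0.63, 0, 16.4], 1], [[0, 0, 0.006], [-0.63, 0, 16.4], 1], [[0, 0, 0.006], [-0.63, 0, 16.4], 1], [[0, 0, 0.006], [-0.63, 0, 16.4], 1], [[0, 0, 0.006], [-0.63, 0, 16.4], 1], [[0, 0, 0.006], [-0.63, 0, 16.4], 1], [[0, 0, 0.006], [-0.63, 0, 16.4], 1]])

```text
time: 21.05
tool_pos: [0.453, -0.2816, 0.0383]
tool_rot: [0.001, -0.068, 0.998, -0.001]
contact_force: [-0.2, 0.1, 6.4]
gripper_width: 0.27
grasp_force: 59.8
```

apply_moves(moves=[[[0, 0, 0], [0, 0, -1.5], 1], [[0, 0, 0], [0, 0, -5.5], 1], [[0, 0, 0], [0, 0, -10], 1], [[0, 0, 0], [0, 0, -14.5], 1], [[0, 0, 0], [0, 0, -19], 1], [[0, 0, 0], [0, 0, -23.5], 1], [[0, 0, 0], [0, 0, -28], 1], [[0, 0, 0], [0, 0, -30.7], 1], [[0, 0, -0.037], [-2, 2.5, -30.7], 1], [[0, 0, -0.037], [-4.5, 5.8, -30.7], 1], [[0, 0, -0.037], [-7.3, 9.3, -30.7], 1], [[0, 0, -0.037], [-10, 12.8, -30.7], 1], [[0, 0, -0.037], [-12.8, 16.3, -30.7], 1], [[0, 0, -0.037], [-15.5, 19.8, -30.7], 1], [[0, 0, -0.037], [-18.2, 23.3, -30.7], 1], [[0, 0, -0.037], [-21, 26.8, -30.7], 1], [[0, 0, -0.037], [-23, 29.4, -30.7], 1], [[0, 0, -0.037], [-24.5, 31.3, -30.7], 1], [[0, 0, -0.037], [-24.5, 31.3, -30.7], 1]])

```text
time: 22.95
tool_pos: [0.6524, 0.0653, 0.3432]
tool_rot: [-0.001, -0.089, 0.996, 0.0]
contact_force: [-0.2, -0.2, -1.9]
gripper_width: 0.27
grasp_force: 59.2
```

```bash
python3 - <<'E'
from m import *
ps=meas(["pin","eye","pole"],("scene",))
p=manip.grab_frame("wrist");g=p["image"][:,245:268].astype(int).mean(1);d=g[:,0]-g[:,2];print("edge",np.nonzero(d>30)[0].min())
p=ps["scene"];s=manip.state();Rt=R.from_quat(s["tool_rot"][[1,2,3,0]]).as_matrix();t=np.array(s["tool_pos"])
H=np.array([.741,.1387,.162]);a=.174;U=np.array([-np.cos(a),-np.sin(a),0]);Y=np.array([-np.sin(a),np.cos(a),0]);Z=np.array([0,0,1.])
E=lambda th,y,r=.155:H+(r*np.cos(th)-.004*np.sin(th))*U+(r*np.sin(th)+.004*np.cos(th))*Z+y*Y
im=cv2.resize(p["image"][140:230,260:380],(780,585),interpolation=2)
def dot(X,c):
  q=(px(p,X)[0]-[260,140]+.5)*6.5;cv2.circle(im,tuple(int(v) for v in q),3,c,-1)
for y in(-.083,-.06,0,.083):
  dot(E(1.1,y),(255,0,0));dot(E(1.1,y,0),(255,0,0))
X=-Rt[:,0];T=Rt[:,1];o=t-[0,0,.007]
for x in(.011,.033,.086):dot(o+X*x,(0,255,0))
dot(o+X*.086+T*.052,(0,255,0))
cv2.imwrite("pics/c6.png",im[:,:,::-1])
E
```

```text
scene pin 0.74 [ 0.2608 -0.3462  0.011 ] [119. 229.]
scene pin 0.64 [0.3833 0.0304 0.002 ] [241. 202.]
scene eye 0.82 [0.6637 0.1301 0.3199] [335. 180.]
scene pole 0.78 [0.6023 0.058  0.3202] [296. 177.]
scene pole 0.75 [ 0.1622 -0.3566 -0.0042] [106. 212.]
23.15 [0.6517 0.0618 0.3441] [-0.4395 -0.0179 -1.5983] 0.2670943994764662 59.15186583995819
[[-0.985  -0.1723 -0.0007]
 [-0.1723  0.985  -0.0005]
 [ 0.0008 -0.0003 -1.    ]]
edge 7
```

View pics/c6.png

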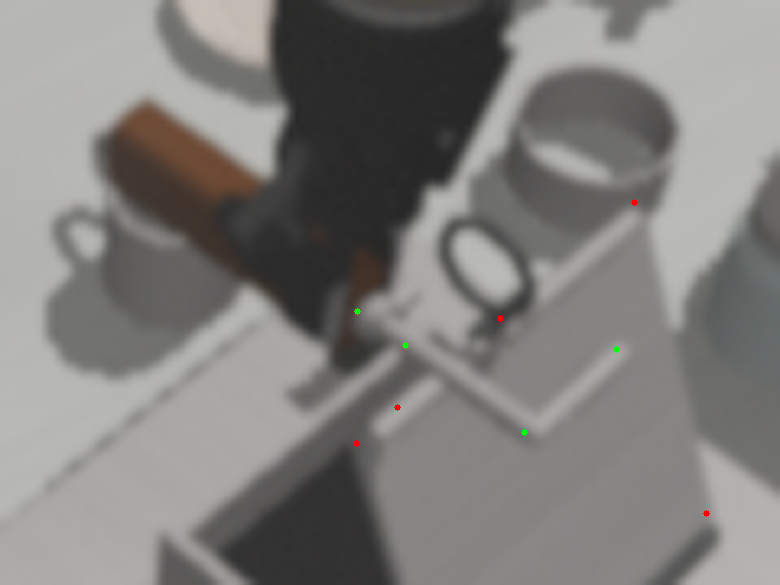

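The overlay agrees to within 2 px: the rod lies over the flap's edge about 60 mm right of the ring. I'll press the edge down with the rod close to the handle.

apply_moves(moves=[[[0, 0, 0], [-0.1, 0, 1.5], 1], [[0, 0, 0], [-0.15, 0, 2.4], 1], [[0, 0, 0], [0, 0, 2.9], 1], [[0, 0, 0], [0.8, 0, 3.35], 1], [[0, 0, 0], [1.6, 0, 3.9], 1], [[0, 0, 0], [2.5, 0, 4.5], 1], [[0, 0, 0], [3.6, 0, 5.4], 1], [[0, 0, 0], [4.75, 0, 6.5], 1], [[0, 0, 0], [5.7, 0, 7.7], 1], [[0, 0, 0], [6.6, 0, 9.05], 1], [[0, 0, 0], [7.3, 0, 10.4], 1], [[0, 0, 0], [7.9, 0, 11.85], 1], [[0, 0, 0], [8.3, 0, 13.45], 1], [[0, 0, 0], [8.3, 0, 13.45], 1]])

```text
time: 24.6
tool_pos: [0.5681, 0.0481, 0.2056]
tool_rot: [-0.003, -0.087, 0.996, 0.0]
contact_force: [-1.0, -1.2, -0.1]
gripper_width: 0.268
grasp_force: 59.4
```

```bash
python3 - <<'E'
from m import *
ps=meas(["pin","eye","pole"],("scene",))
p=manip.grab_frame("wrist");g=p["image"][:,245:268].astype(int).mean(1);d=g[:,0]-g[:,2];print("edge",np.nonzero(d>30)[0].min())
E
```

```text
scene pin 0.7 [0.6467 0.0882 0.1943] [312. 214.]
scene pin 0.6 [ 0.2582 -0.3462  0.0108] [119. 228.]
scene pole 0.96 [0.5196 0.0439 0.1809] [270. 193.]
scene pole 0.67 [ 0.1648 -0.3589 -0.0028] [105. 212.]
24.8 [0.571  0.0482 0.2103] [-0.7773  0.2222  1.1244] 0.27026154454022966 59.411126375198364
[[-0.9849 -0.1731  0.001 ]
 [-0.1731  0.9849 -0.0001]
 [-0.0009 -0.0003 -1.    ]]
edge 7
```

apply_moves(moves=[[[0, 0, 0], [0.15, 0, 0.8], 1], [[0, 0, 0], [0.25, 0, 1.4], 1], [[0, 0, 0], [0.3, 0, 1.9], 1], [[0, 0, 0], [0.35, 0, 2.3], 1], [[0, 0, 0], [0.4, 0, 2.7], 1], [[0, 0, 0], [0.4, 0, 2.7], 1]])

```text
time: 25.45
tool_pos: [0.567, 0.0475, 0.1826]
tool_rot: [0.001, -0.087, 0.996, -0.0]
contact_force: [1.6, 0.7, 2.1]
gripper_width: 0.273
grasp_force: 59.8
```

```bash
cat > q.py <<'E'
from m import *
p=manip.grab_frame("scene")
for l in("eye","pin"):
  for r in manip.spot_point(p,l)[:4]:
    X=w(p,r["location"])
    if X[0]>.5: print(l,round(r["score"],2),X)
q=manip.grab_frame("wrist");g=q["image"][:,245:268].astype(int).mean(1);d=g[:,0]-g[:,2];print("edge",np.nonzero(d>30)[0].min())
for r in manip.spot_point(q,"eye")[:2]:print("wrist eye",round(r["score"],2),w(q,r["location"]))
s=manip.state();print(s["time"],s["tool_pos"],s["contact_force"],s["grasp_force"])
E
python3 q.py
```

```text
eye 0.86 [0.5631 0.1128 0.1631]
pin 0.72 [0.6452 0.0889 0.1723]
edge 7
wrist eye 0.72 [0.5674 0.1099 0.165 ]
25.7 [0.5668 0.0476 0.1827] [ 2.0541 -0.1262  3.2948] 59.830931425094604
```

The eye is at z of about 0.164, so the flap is nearly or fully shut. I'll press a touch more, then ease off and see whether it holds.

apply_moves(moves=[[[0, 0, 0], [0, 0, 0.15], 1], [[0, 0, 0], [0, 0, 0.3], 1], [[0, 0, 0], [0, 0, 0.3], 1]])

```text
time: 26.0
tool_pos: [0.567, 0.0475, 0.1818]
tool_rot: [0.001, -0.087, 0.996, -0.0]
contact_force: [-2.8, -0.1, 11.5]
gripper_width: 0.272
grasp_force: 60.9
```

```bash
python3 q.py
```

```text
eye 0.72 [0.5644 0.1117 0.1639]
pin 0.8 [0.645  0.093  0.1711]
edge 7
wrist eye 0.9 [0.5636 0.1077 0.168 ]
26.25 [0.567  0.0475 0.1817] [-3.124  -0.0102 10.6444] 60.888458490371704
```

apply_moves(moves=[[[0, 0, 0], [0, 0, -0.5], 1], [[0, 0, 0], [0, 0, -1.5], 1], [[0, 0, 0], [0, 0, -3.5], 1], [[0, 0, 0], [0, 0, -3.5], 1], [[0, 0, 0], [0, 0, -3.5], 1]])

```text
time: 26.75
tool_pos: [0.5663, 0.0475, 0.2142]
tool_rot: [-0.0, -0.087, 0.996, -0.0]
contact_force: [0.0, -0.7, -1.5]
gripper_width: 0.266
grasp_force: 59.3
```

```bash
python3 q.py
```

```text
eye 0.86 [0.5644 0.113  0.1624]
pin 0.64 [0.6463 0.0877 0.2023]
edge 7
wrist eye 0.57 [0.5669 0.1057 0.168 ]
27.0 [0.5659 0.0475 0.2133] [-0.2641 -0.1623 -0.8437] 59.25776124000549
```

The flap stays shut with the pole clear of it. I'll return the pole to the board.

apply_moves(moves=[[[0, 0, 0], [0, 0, -4], 1], [[0, 0, 0], [0.5, -1, -8], 1], [[0, 0, 0.037], [2.5, -4.5, -8.5], 1], [[0, 0, 0.037], [4.7, -8.5, -8.5], 1], [[0, 0, 0.037], [6.9, -12.5, -8.5], 1], [[0, 0, 0.037], [9.1, -16.5, -8.5], 1], [[0, 0, 0.037], [11.4, -20.5, -8.5], 1], [[0, 0, 0.037], [13.6, -24.5, -8.5], 1], [[0, 0, 0.037], [15.8, -28.5, -8.5], 1], [[0, 0, 0.037], [16.9, -30.4, -8.5], 1], [[0, 0, 0.037], [16.9, -30.4, -4.5], 1], [[0, 0, 0.037], [16.9, -30.4, 0], 1], [[0, 0, 0.037], [16.9, -30.4, 4.5], 1], [[0, 0, 0.037], [16.9, -30.4, 9], 1], [[0, 0, 0.037], [16.9, -30.4, 12.5], 1], [[0, 0, 0.037], [16.9, -30.4, 15], 1], [[0, 0, 0.037], [16.9, -30.4, 15], 1]])

```text
time: 28.7
tool_pos: [0.4495, -0.2786, 0.0595]
tool_rot: [-0.004, -0.068, 0.998, 0.004]
contact_force: [-0.4, 0.2, -2.0]
gripper_width: 0.268
grasp_force: 59.2
```

```bash
python3 - <<'E'
from m import *
meas(["pole","pin","eye"],("scene",))
E
```

```text
scene pole 0.58 [ 0.1626 -0.3578 -0.0024] [105. 212.]
scene pole 0.56 [ 0.401  -0.284   0.0322] [155. 248.]
scene pin 0.73 [ 0.5329 -0.2415  0.0498] [188. 271.]
scene pin 0.57 [ 0.261  -0.3437  0.0128] [120. 228.]
scene eye 0.79 [0.5643 0.1127 0.1604] [299. 197.]
28.9 [ 0.454  -0.2822  0.0668] [ 0.4693  0.2973 -0.1862] 0.2706987182529937 59.2015278339386
[[-0.9906 -0.1366  0.0028]
 [-0.1366  0.9906 -0.0024]
 [-0.0025 -0.0028 -1.    ]]
```

apply_moves(moves=[[[0, 0, 0], [0, 0, 1], 1], [[0, 0, 0], [0, 0, 2], 1], [[0, 0, 0], [0, 0, 2.5], 1], [[0, 0, 0], [0, 0, 2.5], 1], [[0, 0, 0], [0, 0, 2.5], -1], [[0, 0, 0], [0, 0, 2.5], -1], [[0, 0, 0], [0, 0, 2.5], -1], [[0, 0, 0], [0, 0, 2.5], -1], [[0, 0, 0], [0, 0, 2.5], -1], [[0, 0, 0], [0, 0, 1], -1], [[0, 0, 0], [0, 0, -3], -1], [[0, 0, 0], [0, 0, -8], -1], [[0, 0, 0], [0, 0, -13], -1], [[0, 0, 0], [0, 0, -15], -1], [[0, 0, 0], [0, 0, -15], -1], [[0, 0, 0], [0, 0, -15], -1]])

```text
time: 30.5
tool_pos: [0.4527, -0.2811, 0.2152]
tool_rot: [0.0, -0.068, 0.998, -0.0]
contact_force: [0.1, 0.1, 0.2]
gripper_width: 1.003
grasp_force: 0.0
```

```bash
python3 - <<'E'
from m import *
meas(["pole","pin","eye","spatula","scraper","mug","bowl"],("scene","wrist"))
E
```

```text
scene pole 0.88 [ 0.4039 -0.2874  0.0112] [156. 252.]
scene pole 0.54 [ 0.1628 -0.3571 -0.005 ] [106. 212.]
scene pin 0.73 [0.5636 0.1111 0.1603] [298. 197.]
scene pin 0.7 [ 0.2621 -0.347   0.0143] [119. 228.]
scene spatula 0.97 [ 0.4841 -0.3944  0.0145] [133. 292.]
scene scraper 0.91 [ 0.3786 -0.1225 -0.001 ] [200. 223.]
scene mug 0.63 [0.3951 0.2053 0.0003] [286. 182.]
scene bowl 0.91 [ 0.3859  0.0298 -0.    ] [242. 203.]
wrist pole 0.69 [ 0.409  -0.2908  0.0105] [253. 136.]
wrist pin 0.82 [ 0.5341 -0.244   0.0308] [277. 246.]
wrist eye 0.65 [ 0.5338 -0.2462  0.0301] [275. 245.]
wrist spatula 0.97 [ 0.4838 -0.3949  0.0084] [160. 185.]
wrist scraper 0.66 [ 0.3824 -0.121  -0.0002] [397. 132.]
31.3 [ 0.4528 -0.2812  0.2147] [-0.3788 -0.2651 -0.5535] 0.9967860527707549 0.0
[[-0.9906 -0.1366  0.0001]
 [-0.1366  0.9906 -0.0002]
 [-0.0001 -0.0002 -1.    ]]
```

```bash
python3 -c "
from plant import manip
print(manip.job_done())"
```

```text
the job is handed in; nothing more can be done
None
```

I handed the job in at about 31 s with the flap shut and held by its catch and the pole back on the board, but I pressed the last part home with the rod on the flap's edge, because the pole slipped in the grip when I pressed with the hook; the hand-in returned no verdict.

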